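# Collect the finished prints from the printer's catch tray into the parts case

### The arm

A 6-joint arm with a two-finger parallel gripper is mounted at the origin on the work surface. World frame = base frame: x ahead of the robot, y to its left, z up, the work surface at z = 0. Lengths are in m, angles in rad, forces in N, time in s.
With the tool pointing down it reaches from about 0.375 to 0.9 m from the base axis. Payload 3.1 kg.
Tool frame: the origin (TCP) lies where the fingers leave the gripper's body, on its centre line; the fingertips stand 73 mm ahead of it and the grasp point (between the pads) lies 54 mm ahead of it; z points along the fingers, y is the line along which they close (so a half turn about z gives the same grasp; the last joint's range is limited). The gripper opens to 85 mm and grips with 20 to 120 N. Pads are 22 mm wide; open, the fingers measure 114 mm over their backs; the gripper's body (76 mm by 85 mm) begins 54 mm behind the grasp point. The pads swing forward as they close: fully open they stand 13 mm farther back than shut.
Start: joints at [1.089, 0.527, 1.433, -0, 1.181, -0.178], TCP at [0.187, 0.596, 0.304] pointing down, gripper open.
Joint ranges: [-3.08, 3.08], [-0.75, 2.2], [0.22, 2.44], [-1.43, 4.57], [0, 2.65], [-2.85, 2.85]. Speed limits (rad/s): [2.79, 2.79, 3.14, 3.14, 3.14, 3.14].

### API

Orientations are given as a unit quaternion [x, y, z, w].
In Python, from station import manip gives the robot as it stands.
- The arm moves only by the shell command python3 -m crank 'ROWS' [FORCE]. ROWS is JSON, a list of rows, each an object with "dp": the shift along the tool's x, y, z normalised to -1 to 1, where 1 is 50 cm, a list of three; "delta_rot": the turn, a rotation vector about the tool's x, y, z normalised to -1 to 1, where 1 is 2 pi rad, a list of three; "fingers": the opening, from -1 (shut) to 1 (fully open). A call has 1 to 12 rows; each row shifts and turns the commanded pose from where the row before left it, along the tool's axes as they then stand; what a row does not reach is not made up. A row lasts 1/12 s, in which the tool goes at most 41.7 mm and 7.16 degrees, less where a joint would pass 70% of its speed; a pose out of reach is approached as far as the arm can. A call with a number of a shift or a turn outside -1 to 1 is refused whole. A call with a gripper value outside its range is refused whole. The fingers move at their own pace and stop on an object; FORCE is the grip in N (left out, the last holds). Time passes only in rows, so rows that do not move let the fingers close. It gives the time, the measured TCP pose, the force, the opening and the grip force at its end, in the units of the state.
- manip.sense(): the state, without advancing time (a new reading comes with each control period).
- manip.snapshot(name): name is "scene" or "top" or "wrist"; returns (picture, depth): 384x512x3 uint8, red, green, blue; 384x512 float32, m along the optical axis (not along the pixel's ray), 0 where there is no reading.
- manip.camera_model(name): a dict with "fx", "fy", "cx", "cy" (pixels), "origin" and "attitude" of the camera in the world. Camera axes: x right, y up, looking along -z (the intrinsics and any distortion apply to the point x, -y, -z); pixel columns grow to the right and rows downward; lengths in m; the calibration is good to about 2 mm. A picture is of the moment at which its call begins: read the wrist's pose just before it. camera_model takes no time and is no camera call; for the wrist camera it gives the pose at the moment of the call.
- manip.sign_off(): hands the job in; it is judged then, once.
The state is a dict: "t": time; "q": joint angles; "qd": joint speeds; "tau": joint torques, N m; "tcp_pos": TCP position; "tool_rot": TCP orientation; "force": force on the tool from outside, world axes, zero at the start; "ft_torque": the same for the moment, N m; "finger_gap": opening from 0.0 (shut) to 1.0 (fully open); "gripper_force": force on a finger pad.
Only numpy, scipy, OpenCV 4.12 (cv2) and the standard library are available. Lean on these libraries where they do the work, as an engineer would, in place of code of your own. Each camera call takes 0.05 s, during which the arm holds its last target. There are 200 camera calls.

### The job

Lift the lid of the parts case by its handle until it rests back on its stop, then collect the two finished brackets from the printer's catch tray and set them in the case, each base down and flat on the case floor, with the lid left open. Leave the scrap (the square purge block and the low print that was stopped early), the glue bottle and the screwdriver where they are, and do not hit the print bed that stands out over the tray.

Things in the scene. Friction and masses are not known exactly. Their poses are not given: they have to be found in the camera images.
- printer: fixed 3D printer with catch tray. Origin: table level, under the middle of the bed's front edge; own x points from tray into machine. Tray (black): x -175 to 70 mm, y +-165, floor 4 mm above the table, walls 5 thick, front 14 high, sides 20. White base 132 high from x = 70. Gantry uprights 302 high at x 170 to 210, y +-172; print head between, lowest point 195 high at x = 185, y = 60
- bed: print bed plate fixed to the printer, aluminium with an orange sheet, 250 mm deep, 270 mm wide (own y -135 to 135). Origin: middle of the lower side of its front edge, 152 mm above the table; it runs from there along own x (same axes as the printer); plate 10 mm thick, side clips to 14 mm. It overhangs the back of the tray
- case: shallow grey plastic parts case, open box under a hinged lid, fixed. Origin: table level, 40 mm beyond the middle of the hinge (far) side; the box lies along own x from -215 to -40 mm and y from -140 to +140 mm, walls 4 mm thick and 45 mm high, inner floor 5 mm above the table, one open compartment
- lid (a joint): angle of the case lid in rad: 0 shut, grows as it opens, 1.8 on its stop (leaning back past upright). It falls shut when let go before about 1.5. Lid 6 mm thick, 179 by 284 mm, 0.25 kg
- lid_handle (a point): middle of the lid's handle bar, a round steel bar of 12 mm diameter along the case's y, 120 mm between its two posts. With the lid shut it lies 165 mm in front of the hinge line (case x = -205 mm), 89.5 mm above the table, and its axis is 38 mm above the lid's upper face
- lid_hinge (a point): middle of the lid's hinge line, which runs along the case's y; 45.5 mm above the table at case x = -40 mm
- bracket_a: loose finished print, white plastic, 40 g: open channel 60 mm long (own x), 30 wide (own y); base 5 thick, side walls 4 thick, 24 high (30 on the +x half), end wall 32 high at +x. Origin: centre of the underside; own z up when base down. Grip across its width. Lies in the tray partly under the bed's front edge, its end wall away from the robot
- bracket_b: loose finished print, white plastic, 40 g: open channel 60 mm long (own x), 30 wide (own y); base 5 thick, side walls 4 thick, 24 high (30 on the +x half), end wall 32 high at +x. Origin: centre of the underside; own z up when base down. Grip across its width. Lies crosswise in the open front part of the tray
- purge_block: scrap purge block, same white plastic: square block 32 by 32 mm, 30 mm high in all, on a foot 44 by 44 mm and 2 mm thick, loose, in the tray partly under the bed's front edge. Origin: centre of the underside. To be left alone
- glue: standing glue bottle, 32 mm diameter, 100 mm high, bystander. Origin: centre of the underside
- failed_print: scrap: a bracket print stopped early, same white plastic and the same 60 by 30 mm outline, but only 9 mm high; loose, in the tray partly under the bed's front edge. Origin: centre of the underside. To be left alone
- screwdriver: lying screwdriver, bystander. Origin: about the middle of its underside, handle to own -x
Mind the look-alikes: they are no part of the job. What is shaped like the bracket_a but red or yellow is not meant.

How it is judged:
By the outcome, as a careful person would: the job done as asked, in the order asked, and still so for the second after the job is handed in, with the robot touching nothing.
It also fails if it takes over 69 s, if anything falls off the work surface, if the arm or the gripper's body presses on something with over 40 N, if the wrist force passes 120 N, or if a joint passes its speed limit or range.

## Working session

There is one attempt and no reset: what is moved stays moved. The work goes in short steps, Python scripts to look and compute and a shell command to move; the robot and the scene stay as the last step left them, time stands still between calls to the robot, and variables do not carry over. Pictures are saved under pics/ and viewed, at most 10 in all, crops included, and the job is handed in when it is done.

```bash
ls; mkdir -p pics
cat > h.py <<'E'
import numpy as np, cv2
from station import manip
from scipy.spatial.transform import Rotation as R
def snap(n,save=None):
    m=manip.camera_model(n); im,d=manip.snapshot(n)
    if save: cv2.imwrite('pics/'+save,im[:,:,::-1])
    return im,d,m
def att(m):
    a=np.array(m['attitude'],float)
    return a if a.shape==(3,3) else R.from_quat(a).as_matrix()
def cloud(d,m):
    v,u=np.mgrid[:d.shape[0],:d.shape[1]]
    P=np.stack([(u-m['cx'])/m['fx']*d,-(v-m['cy'])/m['fy']*d,-d],-1)
    return P@att(m).T+np.array(m['origin'])
def ray(m,u,v,z):
    r=att(m)@np.array([(u-m['cx'])/m['fx'],-(v-m['cy'])/m['fy'],-1.]);o=np.array(m['origin'])
    return o+r*(z-o[2])/r[2]
E
python3 - <<'E'
from h import *
for n in('scene','top'):
    im,d,m=snap(n,n+'.png'); print(m); np.savez(n,im=im,d=d,P=cloud(d,m))
s=manip.sense(); print(s)
E
```

```text
pics
{'fx': 360.4709389597695, 'fy': 360.4709389597695, 'cx': 256.05445836973547, 'cy': 193.75919467633005, 'origin': array([0.72610595, 0.41182395, 0.96701087]), 'attitude': array([0.06044684, 0.28506684, 0.93013399, 0.22345878])}
{'fx': 468.1776717027937, 'fy': 468.1776717027937, 'cx': 252.49970836825506, 'cy': 189.62547787312133, 'origin': array([ 0.24420106, -0.08368322,  1.39113161]), 'attitude': array([ 0.05919831, -0.0634208 , -0.70315552,  0.70572351])}
{'t': 0.1, 'q': array([ 1.08847548e+00,  5.28373352e-01,  1.43379475e+00, -2.26516540e-05,
        1.18140508e+00, -1.78489614e-01]), 'qd': array([-9.54317593e-05, -2.45284102e-03, -1.86435752e-03,  4.23545706e-04,
       -5.35572111e-05, -9.57708403e-04]), 'tau': array([-5.64906168e-04, -4.43307602e+01, -1.78586751e+01, -2.55780269e-04,
        3.89939407e-03,  9.83771145e-06]), 'tcp_pos': array([0.18671404, 0.59591936, 0.3030247 ]), 'tool_rot': array([ 1.51327629e-01,  9.88483165e-01, -9.40100329e-04, -3.11360828e-04]), 'force': array([-0.44955091, -0.15679113,  0.07751183]), 'ft_torque': array([-0.07398176,  0.01916164, -0.00334705]), 'gripper_force': 0.0, 'finger_gap': 0.9978708644847712}
```

View pics/top.png

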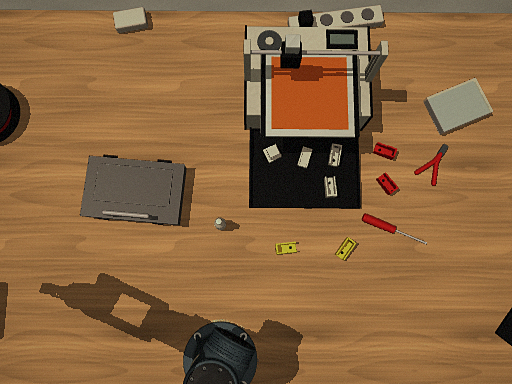

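View pics/scene.png

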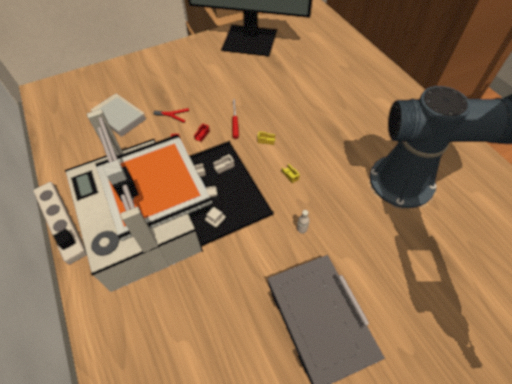

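The top view shows the closed case at (135,190) with its handle at (130,215). The tray spans (250–360,130–207): purge block (271,153), failed print (304,156) and bracket A (335,154) lie at the bed edge, with bracket B at (331,187). The glue is at (222,223), the screwdriver at (390,227), and the red and yellow decoys are outside the tray. The failed print still has to be confirmed by height.

```bash
cat > a.py <<'E'
from h import *
for n in('top','scene'):
    D=np.load(n+'.npz');im,d,P=D['im'],D['d'],D['P'];m=manip.camera_model(n)
    print(n,'table z',np.median(P[300:330,380:440,2]) if n=='top' else np.median(P[150:180,310:340,2]))
    hsv=cv2.cvtColor(im,cv2.COLOR_RGB2HSV).astype(int)
    white=((hsv[...,1]<60)&(hsv[...,2]>130)).astype(np.uint8)
    if n=='top':
        white[:140]=0;white[205:]=0;white[:,:250]=0;white[:,365:]=0
    else:
        white[:150]=0;white[240:]=0;white[:,:190]=0;white[:,275:]=0
    c,l,st,ce=cv2.connectedComponentsWithStats(white)
    for i in range(1,c):
        if st[i,4]<15: continue
        Q=P[l==i]
        pts=Q[:,:2].astype(np.float32)*1000
        print(ce[i].round(1),st[i,4],'minrect',[np.round(x,1) for x in cv2.minAreaRect(pts)],'z pct',np.percentile(Q[:,2],[5,50,95]).round(4))
    o=((hsv[...,0]>5)&(hsv[...,0]<14)&(hsv[...,1]>200)&(hsv[...,2]>120)&(P[...,2]>.1))
    Q=P[o];print('bed orange',[np.round(x,1) for x in cv2.minAreaRect(Q[:,:2].astype(np.float32)*1000)],np.median(Q[:,2]),cv2.boxPoints(cv2.minAreaRect(Q[:,:2].astype(np.float32)*1000)).round(0).tolist())
    # lid
    reg=(P[...,2]>.042)&(P[...,2]<.065)&(P[...,1]>.05)&(P[...,1]<.6)&(P[...,0]>.25)&(P[...,0]<.75)&(hsv[...,1]<60)&(hsv[...,2]<130)
    c,l,st,ce=cv2.connectedComponentsWithStats(reg.astype(np.uint8)); i=1+st[1:,4].argmax();Q=P[l==i]
    r=cv2.minAreaRect(Q[:,:2].astype(np.float32)*1000)
    print('lid',[np.round(x,1) for x in r],np.median(Q[:,2]),cv2.boxPoints(r).round(0).tolist())
    reg=(P[...,2]>.08)&(P[...,2]<.1)&(P[...,1]>.05)&(P[...,1]<.6)&(P[...,0]>.25)&(P[...,0]<.75)
    c,l,st,ce=cv2.connectedComponentsWithStats(reg.astype(np.uint8))
    for i in range(1,c):
        if st[i,4]>10:
            Q=P[l==i];print('hi',ce[i].round(0),st[i,4],[np.round(x,1) for x in cv2.minAreaRect(Q[:,:2].astype(np.float32)*1000)],np.median(Q[:,2]))
    tr=(hsv[...,2]<40)&(P[...,2]<.03)&(P[...,2]>-.01)&(P[...,0]>.3)&(P[...,1]<.1)&(P[...,1]>-.45)
    c,l,st,ce=cv2.connectedComponentsWithStats(tr.astype(np.uint8)); i=1+st[1:,4].argmax();Q=P[l==i]
    r=cv2.minAreaRect(Q[:,:2].astype(np.float32)*1000);print('tray',cv2.boxPoints(r).round(0).tolist(),r[2])
E
python3 a.py
```

```text
top table z 0.0014531554178435213
[270.8 151.6] 133 minrect [array([ 599.9, -147.6]), array([44.4, 36.3]), np.float64(25.2)] z pct [0.0048 0.0342 0.0389]
[304.1 158.5] 137 minrect [array([ 422.2, -178. ]), array([ 31.3, 401.6]), np.float64(66.5)] z pct [0.0057 0.0119 0.0173]
[335.2 158.9] 46 minrect [array([ 582.1, -340.5]), array([13.8, 41.4]), np.float64(82.0)] z pct [0.0053 0.01   0.016 ]
[330.8 186.4] 111 minrect [array([ 372.4, -223.7]), array([ 57.9, 375.2]), np.float64(51.2)] z pct [0.0073 0.0186 0.0394]
bed orange [array([ 539.3, -226. ]), array([223.2, 616. ]), np.float64(84.2)] 0.16458826823798 [[222.0, -306.0], [834.0, -368.0], [857.0, -146.0], [244.0, -84.0]]
lid [array([481.2, 256.3]), array([284.6, 185.4]), np.float64(84.9)] 0.05336933410916478 [[376.0, 123.0], [561.0, 106.0], [586.0, 390.0], [401.0, 406.0]]
hi [125. 214.] 194 [array([402.9, 262.8]), array([131.9,  12.2]), np.float64(85.4)] 0.09543074761802828
tray [[428.0, -412.0], [675.0, -417.0], [681.0, -83.0], [434.0, -79.0]] 88.94520568847656
scene table z 0.0013520996935806884
[223.4 163. ] 186 minrect [array([59
[... 251 characters left out ...]
2.5]), array([45.9, 55.2]), np.float64(27.7)] z pct [0.0053 0.0245 0.0367]
[191.1 225.5] 27 minrect [array([681.7, -84. ]), array([28.9,  7.9]), np.float64(71.8)] z pct [0.131  0.1335 0.1356]
bed orange [array([734.3,  34. ]), array([755.7, 199.7]), np.float64(90.0)] 0.1644257816172474 [[634.0, -344.0], [834.0, -344.0], [834.0, 412.0], [635.0, 412.0]]
lid [array([483., 257.]), array([281.1, 181.8]), np.float64(85.0)] 0.052802813001221915 [[380.0, 125.0], [561.0, 109.0], [586.0, 389.0], [405.0, 405.0]]
hi [354. 300.] 283 [array([402.1, 265.7]), array([129.8,  12.5]), np.float64(85.3)] 0.09424830904194159
tray [[434.0, -408.0], [669.0, -411.0], [672.0, -79.0], [438.0, -76.0]] 89.36454772949219
```

```bash
python3 -m crank '[{"dp":[0,0,0],"delta_rot":[0,0,0.0179],"fingers":1},{"dp":[0,0,0],"delta_rot":[0,0,0.0179],"fingers":1},{"dp":[0,0,0],"delta_rot":[0,0,0.0179],"fingers":1},{"dp":[0,0,0],"delta_rot":[0,0,0.0179],"fingers":1},{"dp":[0,0,0],"delta_rot":[0,0,0.0179],"fingers":1},{"dp":[0,0,0],"delta_rot":[0,0,0.0179],"fingers":1},{"dp":[0,0,0],"delta_rot":[0,0,0.0179],"fingers":1},{"dp":[0,0,0],"delta_rot":[0,0,0.0179],"fingers":1},{"dp":[0,0,0],"delta_rot":[0,0,0.0179],"fingers":1},{"dp":[0,0,0],"delta_rot":[0,0,0.0179],"fingers":1},{"dp":[0,0,0],"delta_rot":[0,0,0.0179],"fingers":1},{"dp":[0,0,0],"delta_rot":[0,0,0.0179],"fingers":1}]' 30
python3 -m crank '[{"dp":[-0.052,0.04,0],"delta_rot":[0,0,0],"fingers":1},{"dp":[-0.052,0.04,0],"delta_rot":[0,0,0],"fingers":1},{"dp":[-0.052,0.04,0],"delta_rot":[0,0,0],"fingers":1},{"dp":[-0.052,0.04,0],"delta_rot":[0,0,0],"fingers":1},{"dp":[-0.052,0.04,0],"delta_rot":[0,0,0],"fingers":1},{"dp":[-0.052,0.04,0],"delta_rot":[0,0,0],"fingers":1},{"dp":[-0.052,0.04,0],"delta_rot":[0,0,0],"fingers":1},{"dp":[-0.052,0.04,0],"delta_rot":[0,0,0],"fingers":1},{"dp":[-0.052,0.04,0],"delta_rot":[0,0,0],"fingers":1},{"dp":[-0.052,0.04,0],"delta_rot":[0,0,0],"fingers":1},{"dp":[-0.052,0.04,0],"delta_rot":[0,0,0],"fingers":1},{"dp":[-0.052,0.04,0],"delta_rot":[0,0,0],"fingers":1}]'
cat >> h.py <<'E'
def togo(x,y,z,yaw=None):
    "tool-frame shift (units 0.5 m) to TCP x,y,z; yaw = wanted angle (deg) of tool y"
    s=manip.sense();M=R.from_quat(s['tool_rot']).as_matrix()
    cy=np.degrees(np.arctan2(M[1,1],M[0,1]))
    print('t',round(s['t'],2),'tcp',np.round(s['tcp_pos'],4),'toolyaw',round(cy,2),'z',M[:,2].round(3),'F',np.round(s['force'],1),'gap',round(s['finger_gap'],3),'grip',round(s['gripper_force'],1),'q',np.round(s['q'],2))
    print('shift units',np.round(M.T@(np.array([x,y,z])-s['tcp_pos'])/.5,4), 'rot', None if yaw is None else round(((cy-yaw+90)%180-90)/360,4))
E
python3 - <<'E'
from h import *
togo(.4025,.264,.25,-4.8)
im,d,m=snap('wrist','w1.png');P=cloud(d,m)
reg=(P[...,2]>.08)&(P[...,2]<.1)&(P[...,1]>.17)&(P[...,1]<.36)&(abs(P[...,0]-.4)<.05)
Q=P[reg];print(len(Q));r=cv2.minAreaRect(Q[:,:2].astype(np.float32)*1000);print(r,np.percentile(Q[:,2],[50,95,99]))
E
```

```text
t: 1.1
tcp_pos: [0.1868, 0.5961, 0.3033]
tool_rot: [0.738, 0.675, -0.001, 0.0]
force: [0.8, -0.2, 0.9]
finger_gap: 0.996
gripper_force: 0.0
t: 2.1
tcp_pos: [0.4007, 0.2641, 0.3037]
tool_rot: [0.736, 0.677, -0.0, -0.0]
force: [1.3, -0.0, -0.4]
finger_gap: 1.006
gripper_force: 0.0
t 2.1 tcp [0.4007 0.2641 0.3037] toolyaw -4.73 z [-0.001 -0.    -1.   ] F [ 1.3 -0.  -0.4] gap 1.006 grip 0.0 q [0.35 0.33 1.79 0.   1.02 0.43]
shift units [1.000e-04 3.600e-03 1.074e-01] rot 0.0002
1204
((401.4112243652344, 267.0415954589844), (129.65289306640625, 11.133537292480469), 85.02272033691406) [0.09397505 0.0956701  0.09619237]
```

View pics/w1.png

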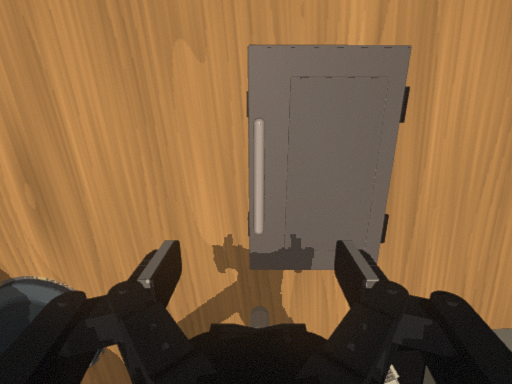

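The wrist view shows the handle bar from (260,120) to (260,232), parallel to the pads, and it agrees with the estimate to 1–2 mm. I'll descend and grip.

```bash
python3 -m crank '[{"dp":[0.0004,0.0004,0.04],"delta_rot":[0,0,0],"fingers":0.4},{"dp":[0.0004,0.0004,0.04],"delta_rot":[0,0,0],"fingers":0.2},{"dp":[0,0.0004,0.04],"delta_rot":[0,0,0],"fingers":0},{"dp":[0,0,0.04],"delta_rot":[0,0,0],"fingers":0},{"dp":[0,0,0.04],"delta_rot":[0,0,0],"fingers":0},{"dp":[0,0,0.04],"delta_rot":[0,0,0],"fingers":0},{"dp":[0,0,0.04],"delta_rot":[0,0,0],"fingers":0},{"dp":[0,0,0.04],"delta_rot":[0,0,0],"fingers":0},{"dp":[0,0,0],"delta_rot":[0,0,0],"fingers":-0.4}]' 30
python3 -m crank '[{"dp":[0,0,0],"delta_rot":[0,0,0],"fingers":-1},{"dp":[0,0,0],"delta_rot":[0,0,0],"fingers":-1},{"dp":[0,0,0],"delta_rot":[0,0,0],"fingers":-1},{"dp":[0,0,0],"delta_rot":[0,0,0],"fingers":-1},{"dp":[0,0,0],"delta_rot":[0,0,0],"fingers":-1},{"dp":[0,0,0],"delta_rot":[0,0,0],"fingers":-1}]' 30
python3 - <<'E'
from h import *
togo(.402,.265,.1435,-4.8)
# arc from the bar: 22 equal steps to 1.8 rad
p=np.array([165,44.]);th=np.linspace(0,1.8,19)
c=np.c_[165-(165*np.cos(th)-44*np.sin(th)), 165*np.sin(th)+44*np.cos(th)-44]
print((np.diff(c,axis=0)/500).round(4).tolist())
E
```

```text
t: 2.9
tcp_pos: [0.3992, 0.2654, 0.1409]
tool_rot: [0.736, 0.677, -0.003, -0.001]
force: [-0.5, 0.3, -0.9]
finger_gap: 0.373
gripper_force: 0.0
t: 3.4
tcp_pos: [0.402, 0.266, 0.1447]
tool_rot: [0.736, 0.677, 0.001, 0.001]
force: [3.6, -3.9, -3.3]
finger_gap: 0.129
gripper_force: 29.2
t 3.4 tcp [0.402  0.266  0.1447] toolyaw -4.73 z [ 0.003  0.001 -1.   ] F [ 3.6 -3.9 -3.3] gap 0.129 grip 29.2 q [ 0.35  0.61  1.92 -0.    0.61  0.44]
shift units [-0.0019  0.0001  0.0023] rot 0.0002
[[0.0104, 0.0325], [0.0136, 0.0313], [0.0167, 0.0298], [0.0196, 0.028], [0.0223, 0.0259], [0.0247, 0.0235], [0.027, 0.0209], [0.0289, 0.0181], [0.0306, 0.0152], [0.0319, 0.012], [0.033, 0.0088], [0.0337, 0.0054], [0.0341, 0.0021], [0.0341, -0.0014], [0.0338, -0.0048], [0.0332, -0.0081], [0.0322, -0.0114], [0.0309, -0.0145]]
```

```bash
python3 -m crank '[{"dp":[0,0.005,-0.0165],"delta_rot":[0,0,0],"fingers":-1},{"dp":[0,0.0055,-0.016],"delta_rot":[0,0,0],"fingers":-1},{"dp":[0,0.0065,-0.0159],"delta_rot":[0,0,0],"fingers":-1},{"dp":[0,0.0071,-0.0155],"delta_rot":[0,0,0],"fingers":-1},{"dp":[0,0.008,-0.0151],"delta_rot":[0,0,0],"fingers":-1},{"dp":[0,0.0087,-0.0147],"delta_rot":[0,0,0],"fingers":-1}]'
python3 -m crank '[{"dp":[0,0.0095,-0.0142],"delta_rot":[0,0,0],"fingers":-1},{"dp":[0,0.0101,-0.0138],"delta_rot":[0,0,0],"fingers":-1},{"dp":[0,0.0108,-0.0132],"delta_rot":[0,0,0],"fingers":-1},{"dp":[0,0.0115,-0.0127],"delta_rot":[0,0,0],"fingers":-1},{"dp":[0,0.0121,-0.012],"delta_rot":[0,0,0],"fingers":-1},{"dp":[0,0.0126,-0.0115],"delta_rot":[0,0,0],"fingers":-1}]'
python3 -c "
from h import *
togo(.402,.266,.1447,-4.8)"
```

```text
t: 3.9
tcp_pos: [0.4218, 0.2643, 0.1916]
tool_rot: [0.736, 0.677, 0.0, 0.0]
force: [4.1, -2.3, -7.1]
finger_gap: 0.123
gripper_force: 29.1
t: 4.4
tcp_pos: [0.4528, 0.2616, 0.2298]
tool_rot: [0.736, 0.677, -0.002, -0.002]
force: [-4.6, 1.4, -0.7]
finger_gap: 0.125
gripper_force: 29.2
t 4.4 tcp [0.4528 0.2616 0.2298] toolyaw -4.75 z [-0.005 -0.    -1.   ] F [-4.6  1.4 -0.7] gap 0.125 grip 29.2 q [0.31 0.5  1.76 0.   0.89 0.39]
shift units [ 0.0004 -0.1011  0.1708] rot 0.0001
```

```bash
python3 -m crank '[{"dp":[0,0.0132,-0.0108],"delta_rot":[0,0,0],"fingers":-1},{"dp":[0,0.0138,-0.0101],"delta_rot":[0,0,0],"fingers":-1},{"dp":[0,0.0142,-0.0094],"delta_rot":[0,0,0],"fingers":-1},{"dp":[0,0.0147,-0.0087],"delta_rot":[0,0,0],"fingers":-1},{"dp":[0,0.0151,-0.008],"delta_rot":[0,0,0],"fingers":-1},{"dp":[0,0.0155,-0.0072],"delta_rot":[0,0,0],"fingers":-1}]'
python3 -m crank '[{"dp":[0,0.0158,-0.0064],"delta_rot":[0,0,0],"fingers":-1},{"dp":[0,0.0161,-0.0056],"delta_rot":[0,0,0],"fingers":-1},{"dp":[0,0.0164,-0.0048],"delta_rot":[0,0,0],"fingers":-1},{"dp":[0,0.0166,-0.004],"delta_rot":[0,0,0],"fingers":-1},{"dp":[0,0.0168,-0.0031],"delta_rot":[0,0,0],"fingers":-1},{"dp":[0,0.0169,-0.0023],"delta_rot":[0,0,0],"fingers":-1}]'
python3 -c "
from h import *
togo(.402,.266,.1447,-4.8)"
```

```text
t: 4.9
tcp_pos: [0.4958, 0.258, 0.258]
tool_rot: [0.736, 0.677, -0.002, -0.002]
force: [-7.8, -0.8, 8.2]
finger_gap: 0.128
gripper_force: 30.5
t: 5.4
tcp_pos: [0.5474, 0.2536, 0.2707]
tool_rot: [0.736, 0.677, 0.0, 0.0]
force: [-2.5, -0.8, 5.3]
finger_gap: 0.125
gripper_force: 31.6
t 5.4 tcp [0.5474 0.2536 0.2707] toolyaw -4.72 z [ 0. -0. -1.] F [-2.5 -0.8  5.3] gap 0.125 grip 31.6 q [ 0.25  0.54  1.52 -0.    1.08  0.33]
shift units [ 0.0008 -0.2921  0.2519] rot 0.0002
```

```bash
python3 -m crank '[{"dp":[0,0.017,-0.0014],"delta_rot":[0,0,0],"fingers":-1},{"dp":[0,0.0171,-0.0007],"delta_rot":[0,0,0],"fingers":-1},{"dp":[0,0.0171,0.0004],"delta_rot":[0,0,0],"fingers":-1},{"dp":[0,0.017,0.001],"delta_rot":[0,0,0],"fingers":-1},{"dp":[0,0.017,0.002],"delta_rot":[0,0,0],"fingers":-1},{"dp":[0,0.0168,0.0028],"delta_rot":[0,0,0],"fingers":-1}]'
python3 -m crank '[{"dp":[0,0.0167,0.0037],"delta_rot":[0,0,0],"fingers":-1},{"dp":[0,0.0165,0.0044],"delta_rot":[0,0,0],"fingers":-1},{"dp":[0,0.0162,0.0053],"delta_rot":[0,0,0],"fingers":-1},{"dp":[0,0.016,0.0061],"delta_rot":[0,0,0],"fingers":-1},{"dp":[0,0.0105,0.0045],"delta_rot":[0,0,0],"fingers":-1},{"dp":[0,0.0105,0.0047],"delta_rot":[0,0,0],"fingers":-1},{"dp":[0,0.005,0.0025],"delta_rot":[0,0,0],"fingers":-1},{"dp":[0,0.005,0.0028],"delta_rot":[0,0,0],"fingers":-1},{"dp":[0,0,0],"delta_rot":[0,0,0],"fingers":-1}]'
python3 -c "
from h import *
togo(.402,.266,.1447,-4.8)"
```

```text
t: 5.9
tcp_pos: [0.5983, 0.2493, 0.267]
tool_rot: [0.736, 0.677, -0.0, -0.0]
force: [-1.6, -1.9, 0.9]
finger_gap: 0.124
gripper_force: 32.7
t: 6.65
tcp_pos: [0.6461, 0.2455, 0.2503]
tool_rot: [0.736, 0.677, 0.0, 0.0]
force: [0.1, -3.3, 0.8]
finger_gap: 0.123
gripper_force: 32.3
t 6.65 tcp [0.6461 0.2455 0.2503] toolyaw -4.74 z [ 0.001 -0.    -1.   ] F [ 0.1 -3.3  0.8] gap 0.123 grip 32.3 q [ 0.2   0.67  1.3  -0.    1.17  0.28]
shift units [ 0.0006 -0.49    0.2109] rot 0.0002
```

```bash
python3 -m crank '[{"dp":[0,0,0],"delta_rot":[0,0,0],"fingers":-0.4},{"dp":[0,0,0],"delta_rot":[0,0,0],"fingers":-0.4},{"dp":[0,0,0],"delta_rot":[0,0,0],"fingers":-0.4},{"dp":[0,0,-0.02],"delta_rot":[0,0,0],"fingers":-0.4},{"dp":[0,0,-0.04],"delta_rot":[0,0,0],"fingers":-0.4},{"dp":[0,0,-0.05],"delta_rot":[0,0,0],"fingers":-0.4},{"dp":[0,0,-0.05],"delta_rot":[0,0,0],"fingers":-0.4},{"dp":[0,0,-0.05],"delta_rot":[0,0,0],"fingers":-0.4}]'
python3 -m crank '[{"dp":[-0.07,-0.021,0],"delta_rot":[0,0,0],"fingers":-0.4},{"dp":[-0.07,-0.021,0],"delta_rot":[0,0,0],"fingers":-0.4},{"dp":[-0.07,-0.021,0],"delta_rot":[0,0,0],"fingers":-0.4},{"dp":[-0.07,-0.021,0],"delta_rot":[0,0,0],"fingers":-0.4},{"dp":[-0.07,-0.021,0],"delta_rot":[0,0,0],"fingers":-0.4},{"dp":[-0.07,-0.021,0],"delta_rot":[0,0,0],"fingers":-0.4},{"dp":[-0.07,-0.021,0],"delta_rot":[0,0,0],"fingers":-0.4},{"dp":[-0.07,-0.021,0],"delta_rot":[0,0,0],"fingers":-0.4}]'
python3 -m crank '[{"dp":[-0.07,-0.021,0],"delta_rot":[0,0,0],"fingers":-0.4},{"dp":[-0.07,-0.021,0],"delta_rot":[0,0,0],"fingers":-0.4},{"dp":[-0.07,-0.021,0],"delta_rot":[0,0,0],"fingers":-0.4},{"dp":[-0.07,-0.021,0],"delta_rot":[0,0,0],"fingers":-0.4},{"dp":[-0.07,-0.021,0],"delta_rot":[0,0,0],"fingers":-0.4},{"dp":[-0.07,-0.021,0],"delta_rot":[0,0,0],"fingers":-0.4},{"dp":[-0.07,-0.021,0],"delta_rot":[0,0,0],"fingers":-0.4},{"dp":[-0.07,-0.021,0],"delta_rot":[0,0,0],"fingers":-0.4}]'
python3 -m crank '[{"dp":[0,0,0],"delta_rot":[0,0,0.0197],"fingers":0},{"dp":[0,0,0],"delta_rot":[0,0,0.0197],"fingers":0},{"dp":[0,0,0],"delta_rot":[0,0,0.0197],"fingers":0},{"dp":[0,0,0],"delta_rot":[0,0,0.0197],"fingers":0},{"dp":[0,0,0],"delta_rot":[0,0,0.0197],"fingers":0},{"dp":[0,0,0],"delta_rot":[0,0,0.0197],"fingers":0},{"dp":[0,0,0],"delta_rot":[0,0,0.0197],"fingers":0},{"dp":[0,0,0],"delta_rot":[0,0,0.0197],"fingers":0},{"dp":[0,0,0],"delta_rot":[0,0,0.0197],"fingers":0},{"dp":[0,0,0],"delta_rot":[0,0,0.0197],"fingers":0},{"dp":[0,0,0],"delta_rot":[0,0,0.0197],"fingers":0},{"dp":[0,0,0],"delta_rot":[0,0,0.0197],"fingers":0}]'
python3 - <<'E'
from h import *
togo(.43,-.3,.35,-90)
im,d,m=snap('wrist','w2.png');print(m,att(m));np.savez('w2',im=im,d=d,P=cloud(d,m))
im,d,m=snap('top');np.savez('top2',im=im,d=d,P=cloud(d,m))
cv2.imwrite('pics/t2.png',np.vstack([cv2.resize(im[120:220,230:400,::-1],None,fx=3,fy=3),cv2.resize(im[120:220,60:230,::-1],None,fx=3,fy=3)]))
E
```

```text
t: 7.32
tcp_pos: [0.6455, 0.2462, 0.3577]
tool_rot: [0.736, 0.677, 0.001, 0.0]
force: [0.4, 0.6, 0.5]
finger_gap: 0.303
gripper_force: 0.0
t: 7.98
tcp_pos: [0.5381, -0.0274, 0.3569]
tool_rot: [0.735, 0.678, 0.001, 0.001]
force: [0.5, -0.6, -0.3]
finger_gap: 0.297
gripper_force: 0.0
t: 8.65
tcp_pos: [0.4314, -0.2999, 0.3569]
tool_rot: [0.736, 0.677, 0.0, 0.001]
force: [2.0, -0.4, 0.6]
finger_gap: 0.295
gripper_force: 0.0
t: 9.65
tcp_pos: [0.4323, -0.2984, 0.3567]
tool_rot: [1.0, -0.001, 0.001, 0.001]
force: [0.3, 0.4, 0.3]
finger_gap: 0.501
gripper_force: 0.0
t 9.65 tcp [ 0.4323 -0.2984  0.3567] toolyaw -90.17 z [ 0.002 -0.001 -1.   ] F [0.3 0.4 0.3] gap 0.501 grip 0.0 q [-0.82  0.33  1.62  0.    1.19  0.76]
shift units [-0.0047  0.0033  0.0135] rot -0.0005
{'fx': 265.1021885229451, 'fy': 265.1021885229451, 'cx': 257.6243546546681, 'cy': 191.57825972452576, 'origin': array([ 0.50913171, -0.29806851,  0.42652919]), 'attitude': array([ 0.10780673, -0.10842674,  0.69989159, -0.69769127])} [[-3.20920283e-03  9.53238243e-01  3.02202834e-01]
 [-9.99994774e-01 -2.94106702e-03 -1.34230540e-03]
 [-3.90738053e-04 -3.02205562e-01  9.53242700e-01]]
```

View pics/w2.png

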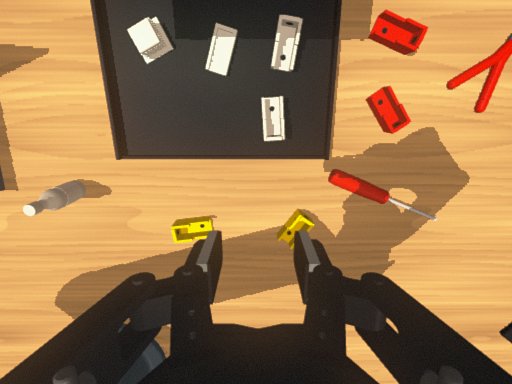

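View pics/t2.png

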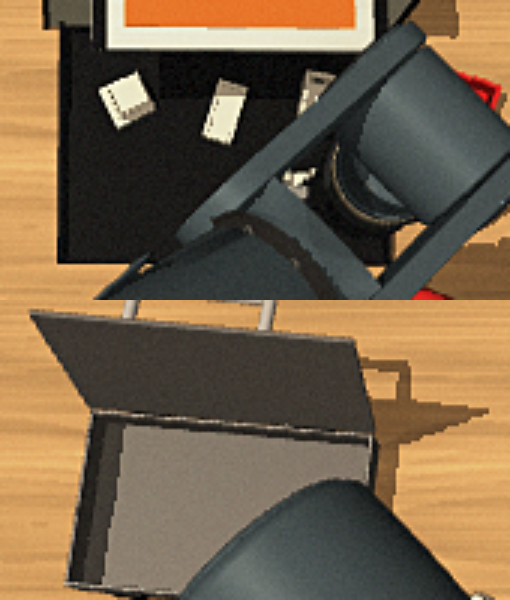

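The wrist view shows purge block (150,38), failed print (221,50), bracket A (287,43) and bracket B (273,118), all in clear view. The second picture shows the lid standing open on its stop. Next I measure the brackets.

```bash
cat > b.py <<'E'
from h import *
D=np.load('w2.npz');im,d,P=D['im'],D['d'],D['P']
hsv=cv2.cvtColor(im,cv2.COLOR_RGB2HSV).astype(int)
w=((hsv[...,1]<70)&(hsv[...,2]>75)&(d>0)&(P[...,2]<.05)).astype(np.uint8)
w[160:]=0;w[:,:110]=0;w[:,325:]=0
w=cv2.morphologyEx(w,cv2.MORPH_CLOSE,np.ones((3,3)))
c,l,st,ce=cv2.connectedComponentsWithStats(w)
for i in range(1,c):
    if st[i,4]<60: continue
    Q=P[(l==i)&(d>0)]*1000
    r=cv2.minAreaRect(Q[:,:2].astype(np.float32)); print(ce[i].round(0),st[i],'rect',[np.round(x,1) for x in r],'z',np.percentile(Q[:,2],[2,50,90,98]).round(1))
    if ce[i][0]>250:
        hi=Q[Q[:,2]>Q[:,2].max()-12]
        b=cv2.boxPoints(r);e=b[1]-b[0],b[2]-b[1];a=max(e,key=np.linalg.norm);a=a/np.linalg.norm(a);a*=np.sign(a[0])
        s=(Q[:,:2]-r[0])@a; t=(Q[:,:2]-r[0])@np.array([-a[1],a[0]])
        print(' axis deg',np.degrees(np.arctan2(a[1],a[0])).round(1))
        for lo in range(-36,36,6):
            k=(s>=lo)&(s<lo+6)
            if k.sum()>3: print('  ',lo,k.sum(),'z',np.percentile(Q[k,2],[5,50,95]).round(1),'t',t[k].min().round(1),t[k].max().round(1), 't high',np.percentile(t[k&(Q[:,2]>18)],[2,98]).round(1) if (k&(Q[:,2]>18)).sum()>2 else '')
fl=(hsv[...,2]<60)&(d>0);print('tray floor z',np.median(P[90:150,140:240][fl[90:150,140:240]][:,2]),'table',np.median(P[170:200,100:160][d[170:200,100:160]>0][:,2]))
crop=cv2.resize(im[:165,110:350,::-1],None,fx=3,fy=3,interpolation=cv2.INTER_CUBIC);cv2.imwrite('pics/c2.png',crop)
E
python3 b.py
```

```text
[286.  43.] [ 270   14   33   58 1333] rect [array([ 595.8, -338.3]), array([34.8, 70.9]), np.float64(79.8)] z [ 3.   9.5 34.  35.9]
 axis deg -10.2
   -36 122 z [ 3.   8.7 28.5] t -17.1 17.3 t high [-13.2  16.2]
   -30 107 z [ 4.7  8.9 28.5] t -17.4 16.8 t high [-13.5  16.2]
   -24 110 z [ 3.9  9.4 28.6] t -17.4 17.3 t high [-13.3  16. ]
   -18 107 z [ 3.5  9.2 28. ] t -17.2 17.3 t high [-13.2  16.4]
   -12 119 z [ 3.5  9.  28.3] t -17.2 17.4 t high [-13.   16.5]
   -6 127 z [ 5.4  9.2 34.1] t -17.0 17.0 t high [-12.7  16.6]
   0 121 z [ 4.4  9.  34.2] t -17.1 17.2 t high [-13.   16.7]
   6 122 z [ 6.3  8.9 34. ] t -17.4 17.3 t high [-13.   16.8]
   12 123 z [ 6.4  9.2 34.3] t -17.3 16.9 t high [-12.7  16.8]
   18 224 z [ 7.9 30.9 36.1] t -16.7 17.1 t high [-12.2  16.6]
   24 31 z [ 2.8 34.8 36.7] t -16.8 17.0 t high [-11.2  15.8]
   30 15 z [2.2 4.  4.9] t -16.3 15.4 t high 
[139.  74.] [ 111   16   63  135 3781] rect [array([ 538.7, -131.4]), array([ 86.1, 185.6]), np.float64(87.2)] z [ 2.3  4.5 33.5 34.8]
[221.  49.] [ 204   22   34   55 1170] rect [array([ 587.9, -244.9]), array
[... 300 characters left out ...]
[-12.   15.8]
   -24 120 z [ 6.7 13.8 35.3] t -16.7 17.9 t high [-12.3  15.6]
   -18 90 z [ 4.   9.4 34.3] t -17.0 17.6 t high [-12.7  16.4]
   -12 94 z [ 3.6  9.  34.4] t -17.3 17.1 t high [-13.   16.1]
   -6 96 z [ 3.2  9.1 34.6] t -17.7 16.6 t high [-13.3  15.7]
   0 96 z [ 4.1  8.9 33.5] t -17.6 17.3 t high [-13.3  15.1]
   6 95 z [ 3.5  9.  28.1] t -16.9 17.2 t high [-13.1  16. ]
   12 97 z [ 3.8  9.2 28.4] t -17.2 16.7 t high [-13.5  15.6]
   18 96 z [ 3.4  9.  28. ] t -17.5 16.3 t high [-13.8  15.1]
   24 100 z [ 5.2  9.2 28.5] t -17.8 15.8 t high [-14.1  14.6]
   30 51 z [ 2.9  8.1 28.2] t -17.9 16.7 t high [-14.   15.3]
tray floor z 0.0037041965085536643 table -3.593016584146902e-05
```

View pics/c2.png

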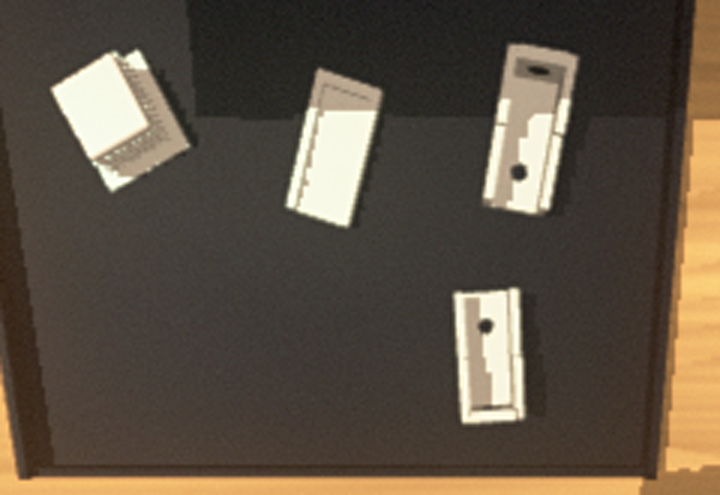

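Bracket A is centred near (590,−335) with its axis at −9.6° and its end wall under the bed, about 11 mm past the front edge. Bracket B is near (493,−320) with its end wall toward the robot. The piece 10 mm high at (588,−245) is the failed print. I'll turn the wrist half round so the camera stays clear of the bed, and take B first.

```bash
python3 -m crank '[{"dp":[0,0,0],"delta_rot":[0,0,-0.0196],"fingers":0.2},{"dp":[0,0,0],"delta_rot":[0,0,-0.0196],"fingers":0.2},{"dp":[0,0,0],"delta_rot":[0,0,-0.0196],"fingers":0.2},{"dp":[0,0,0],"delta_rot":[0,0,-0.0196],"fingers":0.2},{"dp":[0,0,0],"delta_rot":[0,0,-0.0196],"fingers":0.2},{"dp":[0,0,0],"delta_rot":[0,0,-0.0196],"fingers":0.2},{"dp":[0,0,0],"delta_rot":[0,0,-0.0196],"fingers":0.2},{"dp":[0,0,0],"delta_rot":[0,0,-0.0196],"fingers":0.2},{"dp":[0,0,0],"delta_rot":[0,0,-0.0196],"fingers":0.2},{"dp":[0,0,0],"delta_rot":[0,0,-0.0196],"fingers":0.2},{"dp":[0,0,0],"delta_rot":[0,0,-0.0196],"fingers":0.2},{"dp":[0,0,0],"delta_rot":[0,0,-0.0196],"fingers":0.2}]' >/dev/null
python3 -m crank '[{"dp":[0,0,0],"delta_rot":[0,0,-0.0196],"fingers":0.2},{"dp":[0,0,0],"delta_rot":[0,0,-0.0196],"fingers":0.2},{"dp":[0,0,0],"delta_rot":[0,0,-0.0196],"fingers":0.2},{"dp":[0,0,0],"delta_rot":[0,0,-0.0196],"fingers":0.2},{"dp":[0,0,0],"delta_rot":[0,0,-0.0196],"fingers":0.2},{"dp":[0,0,0],"delta_rot":[0,0,-0.0196],"fingers":0.2},{"dp":[0,0,0],"delta_rot":[0,0,-0.0196],"fingers":0.2},{"dp":[0,0,0],"delta_rot":[0,0,-0.0196],"fingers":0.2},{"dp":[0,0,0],"delta_rot":[0,0,-0.0196],"fingers":0.2},{"dp":[0,0,0],"delta_rot":[0,0,-0.0196],"fingers":0.2},{"dp":[0,0,0],"delta_rot":[0,0,-0.0196],"fingers":0.2},{"dp":[0,0,0],"delta_rot":[0,0,-0.0196],"fingers":0.2}]' >/dev/null
python3 -m crank '[{"dp":[0,0,0],"delta_rot":[0,0,-0.0196],"fingers":0.2},{"dp":[0,0,0],"delta_rot":[0,0,-0.0196],"fingers":0.2},{"dp":[0,0,0],"delta_rot":[0,0,0],"fingers":0.2}]' >/dev/null
python3 -c "
from h import *
togo(.4931,-.3196,.13,93.3)"
```

```text
t 12.0 tcp [ 0.4322 -0.2984  0.3563] toolyaw 93.92 z [ 0.001 -0.001 -1.   ] F [-0.8  0.5 -0.7] gap 0.598 grip 0.0 q [-0.82  0.33  1.62  0.    1.19 -2.46]
shift units [-0.1182 -0.0502  0.4527] rot 0.0017
```

```bash
python3 -m crank '[{"dp":[-0.0118,-0.005,0.0453],"delta_rot":[0,0,0],"fingers":0.2},{"dp":[-0.0118,-0.005,0.0453],"delta_rot":[0,0,0],"fingers":0.2},{"dp":[-0.0118,-0.005,0.0453],"delta_rot":[0,0,0],"fingers":0.2},{"dp":[-0.0118,-0.005,0.0453],"delta_rot":[0,0,0],"fingers":0.2},{"dp":[-0.0118,-0.005,0.0453],"delta_rot":[0,0,0],"fingers":0.2},{"dp":[-0.0118,-0.005,0.0453],"delta_rot":[0,0,0],"fingers":0.2},{"dp":[-0.0118,-0.005,0.0453],"delta_rot":[0,0,0],"fingers":0.2},{"dp":[-0.0118,-0.005,0.0453],"delta_rot":[0,0,0],"fingers":0.2},{"dp":[-0.0118,-0.005,0.0453],"delta_rot":[0,0,0],"fingers":0.2},{"dp":[-0.0118,-0.005,0.0453],"delta_rot":[0,0,0.0017],"fingers":0.2},{"dp":[0,0,0],"delta_rot":[0,0,0],"fingers":0.2}]' >/dev/null
python3 -c "
from h import *
togo(.4931,-.3196,.079,93.3)"
```

```text
t 12.92 tcp [ 0.492  -0.3189  0.1255] toolyaw 92.95 z [-0.004  0.004 -1.   ] F [-0.8 -0.  -0.3] gap 0.599 grip 0.0 q [-0.77  0.73  1.66  0.    0.76 -2.39]
shift units [-0.0024 -0.0019  0.0929] rot -0.001
```

```bash
python3 -m crank '[{"dp":[0,0,0.025],"delta_rot":[0,0,0],"fingers":0.2},{"dp":[0,0,0.025],"delta_rot":[0,0,0],"fingers":0.2},{"dp":[0,0,0.025],"delta_rot":[0,0,0],"fingers":0.2},{"dp":[0,0,0.02],"delta_rot":[0,0,0],"fingers":0.2},{"dp":[0,0,0],"delta_rot":[0,0,0],"fingers":0},{"dp":[0,0,0],"delta_rot":[0,0,0],"fingers":-0.2},{"dp":[0,0,0],"delta_rot":[0,0,0],"fingers":-1},{"dp":[0,0,0],"delta_rot":[0,0,0],"fingers":-1},{"dp":[0,0,0],"delta_rot":[0,0,0],"fingers":-1},{"dp":[0,0,0],"delta_rot":[0,0,0],"fingers":-1}]' 30
python3 -m crank '[{"dp":[0,0,0],"delta_rot":[0,0,0],"fingers":-1},{"dp":[0,0,-0.01],"delta_rot":[0,0,0],"fingers":-1},{"dp":[0,0,-0.03],"delta_rot":[0,0,0],"fingers":-1},{"dp":[0,0,-0.06],"delta_rot":[0,0,0],"fingers":-1},{"dp":[0,0,-0.06],"delta_rot":[0,0,0],"fingers":-1},{"dp":[0,0,-0.06],"delta_rot":[0,0,0],"fingers":-1},{"dp":[0,0,-0.06],"delta_rot":[0,0,0],"fingers":-1},{"dp":[0,0,0],"delta_rot":[0,0,0],"fingers":-1}]'
python3 -c "
from h import *
C=np.array([.4025-.0,.2655]);X=np.array([np.cos(np.radians(-4.9)),np.sin(np.radians(-4.9))]);Y=np.array([-X[1],X[0]]);o=C+X*.205;print('case origin',o)
for n,(a,b) in dict(B=(-.13,.06),A=(-.13,-.05)).items(): print(n,o+a*X+b*Y)
t=o-.13*X+.06*Y
togo(t[0],t[1],.25,85.1)"
```

```text
t: 13.75
tcp_pos: [0.4926, -0.3199, 0.0821]
tool_rot: [-0.026, 1.0, -0.0, 0.0]
force: [-0.6, -0.7, 0.5]
finger_gap: 0.346
gripper_force: 30.1
t: 14.42
tcp_pos: [0.4948, -0.3218, 0.2281]
tool_rot: [-0.026, 1.0, -0.004, 0.004]
force: [1.0, -0.4, -0.1]
finger_gap: 0.346
gripper_force: 30.2
case origin [0.60675079 0.24798953]
B [0.48235091 0.31887445]
A [0.47295505 0.20927647]
t 14.42 tcp [ 0.4948 -0.3218  0.2281] toolyaw 93.02 z [ 0.009 -0.009 -1.   ] F [ 1.  -0.4 -0.1] gap 0.346 grip 30.2 q [-0.77  0.57  1.6   0.    0.96 -2.39]
shift units [-0.0431  1.2804 -0.0551] rot 0.022
```

```bash
python3 -m crank '[{"dp":[-0.002,0.04,-0.005],"delta_rot":[0,0,0],"fingers":-1},{"dp":[-0.0025,0.075,-0.005],"delta_rot":[0,0,0],"fingers":-1},{"dp":[-0.0025,0.076,-0.005],"delta_rot":[0,0,0],"fingers":-1},{"dp":[-0.0025,0.076,-0.005],"delta_rot":[0,0,0],"fingers":-1},{"dp":[-0.0025,0.076,-0.005],"delta_rot":[0,0,0],"fingers":-1},{"dp":[-0.0025,0.076,-0.005],"delta_rot":[0,0,0],"fingers":-1},{"dp":[-0.0025,0.076,-0.005],"delta_rot":[0,0,0],"fingers":-1},{"dp":[-0.0025,0.076,-0.005],"delta_rot":[0,0,0],"fingers":-1},{"dp":[-0.0025,0.076,0],"delta_rot":[0,0,0],"fingers":-1},{"dp":[-0.0025,0.076,0],"delta_rot":[0,0,0],"fingers":-1}]' >/dev/null
python3 -m crank '[{"dp":[-0.0025,0.076,0],"delta_rot":[0,0,0],"fingers":-1},{"dp":[-0.0025,0.076,0],"delta_rot":[0,0,0],"fingers":-1},{"dp":[-0.0025,0.076,0],"delta_rot":[0,0,0],"fingers":-1},{"dp":[-0.0025,0.076,0],"delta_rot":[0,0,0],"fingers":-1},{"dp":[-0.0025,0.076,0],"delta_rot":[0,0,0],"fingers":-1},{"dp":[-0.0025,0.07,0],"delta_rot":[0,0,0],"fingers":-1},{"dp":[-0.0025,0.065,0],"delta_rot":[0,0,0],"fingers":-1},{"dp":[0,0.04,0],"delta_rot":[0,0,0.011],"fingers":-1},{"dp":[0,0,0],"delta_rot":[0,0,0.011],"fingers":-1},{"dp":[0,0,0],"delta_rot":[0,0,0],"fingers":-1}]'
python3 -c "
from h import *
togo(.4824,.3189,.0835,85.1)"
```

```text
t: 16.08
tcp_pos: [0.4791, 0.3209, 0.2412]
tool_rot: [0.042, 0.999, -0.0, -0.0]
force: [0.6, -0.1, -0.4]
finger_gap: 0.342
gripper_force: 30.1
t 16.08 tcp [0.4791 0.3209 0.2412] toolyaw 85.19 z [-0. -0. -1.] F [ 0.6 -0.1 -0.4] gap 0.342 grip 30.1 q [ 0.4   0.54  1.62 -0.    0.98 -1.09]
shift units [-0.0071 -0.0033  0.3155] rot 0.0002
```

```bash
python3 -m crank '[{"dp":[-0.002,0,0.04],"delta_rot":[0,0,0],"fingers":-1},{"dp":[0,0,0.05],"delta_rot":[0,0,0],"fingers":-1},{"dp":[0,0,0.05],"delta_rot":[0,0,0],"fingers":-1},{"dp":[0,0,0.05],"delta_rot":[0,0,0],"fingers":-1},{"dp":[0,0,0.05],"delta_rot":[0,0,0],"fingers":-1},{"dp":[0,0,0.04],"delta_rot":[0,0,0],"fingers":-1},{"dp":[0,0,0.02],"delta_rot":[0,0,0],"fingers":-1},{"dp":[0,0,0.008],"delta_rot":[0,0,0],"fingers":-1},{"dp":[0,0,0.003],"delta_rot":[0,0,0],"fingers":-1},{"dp":[0,0,0],"delta_rot":[0,0,0],"fingers":-1},{"dp":[0,0,0],"delta_rot":[0,0,0],"fingers":-1}]'
python3 -c "
from h import *
togo(.4824,.3189,.0831,85.1)"
```

```text
t: 17.0
tcp_pos: [0.4816, 0.3196, 0.0873]
tool_rot: [0.043, 0.999, 0.0, 0.001]
force: [0.4, -0.1, -0.3]
finger_gap: 0.345
gripper_force: 30.2
t 17.0 tcp [0.4816 0.3196 0.0873] toolyaw 85.09 z [ 0.002  0.001 -1.   ] F [ 0.4 -0.1 -0.3] gap 0.345 grip 30.2 q [ 0.39  0.78  1.69  0.    0.66 -1.09]
shift units [-0.0017 -0.0012  0.0083] rot -0.0
```

```bash
python3 -m crank '[{"dp":[0,0,0.004],"delta_rot":[0,0,0],"fingers":-1},{"dp":[0,0,0.003],"delta_rot":[0,0,0],"fingers":-1},{"dp":[0,0,0.001],"delta_rot":[0,0,0],"fingers":-1},{"dp":[0,0,0],"delta_rot":[0,0,0],"fingers":-1}]'
python3 -m crank '[{"dp":[0,0,0],"delta_rot":[0,0,0],"fingers":-0.1},{"dp":[0,0,0],"delta_rot":[0,0,0],"fingers":0.1},{"dp":[0,0,0],"delta_rot":[0,0,0],"fingers":0.1},{"dp":[0,0,-0.03],"delta_rot":[0,0,0],"fingers":0.1},{"dp":[0,0,-0.06],"delta_rot":[0,0,0],"fingers":0.1},{"dp":[0,0,-0.075],"delta_rot":[0,0,0],"fingers":0.1},{"dp":[0,0,-0.075],"delta_rot":[0,0,0],"fingers":0.1},{"dp":[0,0,-0.075],"delta_rot":[0,0,0],"fingers":0.1},{"dp":[0,0,-0.075],"delta_rot":[0,0,0],"fingers":0.1},{"dp":[0,0,0],"delta_rot":[0,0,0],"fingers":0.2}]'
python3 - <<'E'
from h import *
psi=np.radians(-9.8);a=np.radians(20)
G=np.array([.5764,-.3331,.027]);zt=np.array([np.sin(a)*np.cos(psi),np.sin(a)*np.sin(psi),-np.cos(a)])
T=G-.054*zt;print('TCP at grasp',T)
togo(T[0]-.05*np.cos(psi),T[1]-.05*np.sin(psi),.28,80.2)
im,d,m=snap('wrist');P=cloud(d,m)
cv2.imwrite('pics/w3.png',im[:,:,::-1])
E
```

```text
t: 17.33
tcp_pos: [0.4811, 0.3195, 0.0827]
tool_rot: [0.043, 0.999, 0.0, 0.0]
force: [0.1, 0.1, 3.1]
finger_gap: 0.345
gripper_force: 30.5
t: 18.17
tcp_pos: [0.4842, 0.321, 0.2849]
tool_rot: [0.043, 0.999, 0.003, 0.007]
force: [0.1, 0.5, 1.9]
finger_gap: 0.602
gripper_force: 0.0
TCP at grasp [ 0.55820042 -0.32995639  0.0777434 ]
t 18.17 tcp [0.4842 0.321  0.2849] toolyaw 85.11 z [ 0.014  0.006 -1.   ] F [0.1 0.5 1.9] gap 0.602 grip 0.0 q [ 0.39  0.49  1.57  0.    1.07 -1.09]
shift units [-0.1588 -1.276   0.0028] rot 0.0136
```

View pics/w3.png

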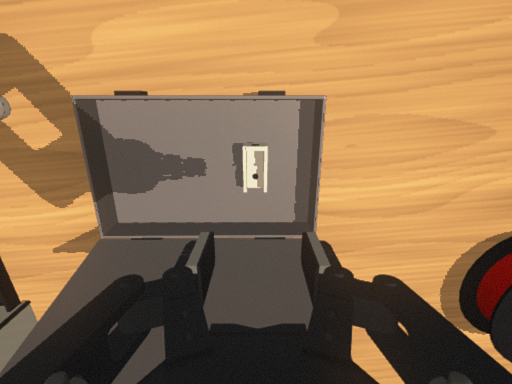

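Bracket B stands upright and flat in the case at (255,168), and the lid is still open. On to bracket A.

```bash
python3 -m crank '[{"dp":[-0.009,-0.06,0],"delta_rot":[0,0,0],"fingers":0.2},{"dp":[-0.0093,-0.076,0],"delta_rot":[0,0,0],"fingers":0.2},{"dp":[-0.0093,-0.076,0],"delta_rot":[0,0,0],"fingers":0.2},{"dp":[-0.0093,-0.076,0],"delta_rot":[0,0,0],"fingers":0.2},{"dp":[-0.0093,-0.076,0],"delta_rot":[0,0,0],"fingers":0.2},{"dp":[-0.0093,-0.076,0],"delta_rot":[0,0,0],"fingers":0.2},{"dp":[-0.0093,-0.076,0],"delta_rot":[0,0,0],"fingers":0.2},{"dp":[-0.0093,-0.076,0],"delta_rot":[0,0,0],"fingers":0.2},{"dp":[-0.0093,-0.076,0],"delta_rot":[0,0,0],"fingers":0.2}]' >/dev/null
python3 -m crank '[{"dp":[-0.0093,-0.076,0],"delta_rot":[0,0,0],"fingers":0.2},{"dp":[-0.0093,-0.076,0],"delta_rot":[0,0,0],"fingers":0.2},{"dp":[-0.0093,-0.076,0],"delta_rot":[0,0,0],"fingers":0.2},{"dp":[-0.0093,-0.076,0],"delta_rot":[0,0,0],"fingers":0.2},{"dp":[-0.0093,-0.076,0],"delta_rot":[0,0,0],"fingers":0.2},{"dp":[-0.0093,-0.076,0],"delta_rot":[0,0,0],"fingers":0.2},{"dp":[-0.0093,-0.076,0],"delta_rot":[0,0,0],"fingers":0.2},{"dp":[-0.0093,-0.07,0],"delta_rot":[0,0,0.0136],"fingers":0.2},{"dp":[0,0,0],"delta_rot":[0,-0.0185,0],"fingers":0.2},{"dp":[0,0,0],"delta_rot":[0,-0.0185,0],"fingers":0.2},{"dp":[0,0,0],"delta_rot":[0,-0.0185,0],"fingers":0.2},{"dp":[0,0,0],"delta_rot":[0,0,0],"fingers":0.2}]'
python3 - <<'E'
from h import *
im,d,m=snap('wrist','w4.png');P=cloud(d,m)
hsv=cv2.cvtColor(im,cv2.COLOR_RGB2HSV).astype(int)
w=((hsv[...,1]<70)&(hsv[...,2]>60)&(d>0)&(P[...,2]<.045)&(P[...,2]>.0065)&(abs(P[...,1]+.335)<.05)&(abs(P[...,0]-.585)<.06)).astype(np.uint8)
c,l,st,ce=cv2.connectedComponentsWithStats(w);i=1+st[1:,4].argmax();Q=P[l==i]*1000
r=cv2.minAreaRect(Q[:,:2].astype(np.float32));print(ce[i],st[i],r,'near x',np.percentile(Q[:,0],1))
for lo in range(550,630,8):
    k=(Q[:,0]>=lo)&(Q[:,0]<lo+8)&(Q[:,2]>20)
    if k.sum()>3: print(lo,k.sum(),np.percentile(Q[k,2],95).round(1),np.percentile(Q[k,1],[3,97]).round(1))
b=(P[...,2]>.145)&(P[...,2]<.17)&(abs(P[...,1]+.3)<.08)&(P[...,0]>.55)&(d>0)
print('bed edge x',np.percentile(P[b][:,0],[0,1]) if b.any() else None)
togo(.5582,-.33,.0777)
E
```

```text
t: 19.97
tcp_pos: [0.5015, -0.3182, 0.2741]
tool_rot: [0.086, 0.981, -0.012, 0.171]
force: [-0.5, 0.6, -0.4]
finger_gap: 0.601
gripper_force: 0.0
[254.06102877 169.82301656] [ 242  145   25   51 1147] ((590.9722290039062, -336.32232666015625), (30.023073196411133, 60.85404968261719), 80.64950561523438) near x 559.4380979446797
558 45 28.6 [-346.5 -316.8]
566 46 28.5 [-347.9 -317.5]
574 36 28.4 [-348.7 -319.8]
582 37 32.3 [-350.6 -321.1]
590 49 33.9 [-351.7 -322. ]
598 38 34.1 [-353.4 -324.1]
606 33 34.7 [-353.7 -325.2]
614 163 35.9 [-353.4 -327.8]
bed edge x [0.60544311 0.60640119]
t 20.02 tcp [ 0.5026 -0.3189  0.2749] toolyaw 80.05 z [ 0.331 -0.054 -0.942] F [-0.2 -0.1  0.3] gap 0.605 grip 0.0 q [-0.83  0.45  1.72  0.32  0.72 -2.45]
shift units [ 0.0255 -0.0044  0.4095] rot None
```

View pics/w4.png

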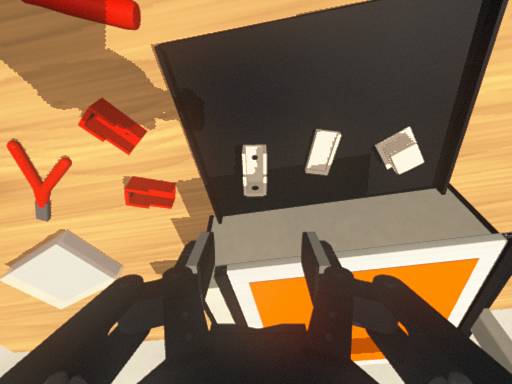

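The view from the new side confirms bracket A at (254,170): 30×60 mm, centred at (591,−336) mm, axis −9.3°, with the bed edge at x≈0.6055. I'll approach with the tool tilted.

```bash
python3 -m crank '[{"dp":[0.0025,-0.0007,0.04],"delta_rot":[0,0,0],"fingers":0.2},{"dp":[0.0025,-0.0007,0.045],"delta_rot":[0,0,0],"fingers":0.2},{"dp":[0.0025,-0.0007,0.045],"delta_rot":[0,0,0],"fingers":0.2},{"dp":[0.0025,-0.0007,0.045],"delta_rot":[0,0,0],"fingers":0.2},{"dp":[0.0025,-0.0007,0.045],"delta_rot":[0,0,0],"fingers":0.2},{"dp":[0.0025,-0.0007,0.045],"delta_rot":[0,0,0],"fingers":0.2},{"dp":[0.0025,-0.0007,0.04],"delta_rot":[0,0,0],"fingers":0.2},{"dp":[0.0025,-0.0007,0.025],"delta_rot":[0,0,0],"fingers":0.2},{"dp":[0,0,0],"delta_rot":[0,0,0],"fingers":0.2},{"dp":[0,0,0],"delta_rot":[0,0,0],"fingers":0.2}]'
python3 -c "
from h import *
togo(.5593,-.3311,.0779)"
```

```text
t: 20.85
tcp_pos: [0.5513, -0.3304, 0.1178]
tool_rot: [0.084, 0.981, -0.014, 0.172]
force: [-0.4, 1.1, 0.5]
finger_gap: 0.599
gripper_force: 0.0
t 20.85 tcp [ 0.5513 -0.3304  0.1178] toolyaw 80.25 z [ 0.335 -0.057 -0.94 ] F [-0.4  1.1  0.5] gap 0.599 grip 0.0 q [-0.78  0.75  1.7   0.48  0.44 -2.59]
shift units [0.0121 0.0012 0.0805] rot None
```

```bash
python3 -m crank '[{"dp":[0.003,0,0.025],"delta_rot":[0,0,0],"fingers":0.2},{"dp":[0.003,0,0.025],"delta_rot":[0,0,0],"fingers":0.2},{"dp":[0.003,0,0.018],"delta_rot":[0,0,0],"fingers":0.2},{"dp":[0.002,0,0.008],"delta_rot":[0,0,0],"fingers":0.2},{"dp":[0,0,0],"delta_rot":[0,0,0],"fingers":0.2},{"dp":[0,0,0],"delta_rot":[0,0,0],"fingers":0.2}]'
python3 -c "
from h import *
togo(.5593,-.3311,.0779)"
```

```text
t: 21.35
tcp_pos: [0.5584, -0.332, 0.0807]
tool_rot: [0.084, 0.981, -0.015, 0.173]
force: [0.0, -0.3, -0.0]
finger_gap: 0.602
gripper_force: 0.0
t 21.35 tcp [ 0.5584 -0.332   0.0807] toolyaw 80.19 z [ 0.336 -0.058 -0.94 ] F [ 0.  -0.3 -0. ] gap 0.602 grip 0.0 q [-0.78  0.82  1.69  0.54  0.39 -2.65]
shift units [0.0006 0.0021 0.0057] rot None
```

Close and then lift 4 mm. Pull back under the bed before rising.

```bash
python3 -m crank '[{"dp":[0,0.001,0.004],"delta_rot":[0,0,0],"fingers":0.1},{"dp":[0,0,0],"delta_rot":[0,0,0],"fingers":-0.1},{"dp":[0,0,0],"delta_rot":[0,0,0],"fingers":-0.3},{"dp":[0,0,0],"delta_rot":[0,0,0],"fingers":-1},{"dp":[0,0,0],"delta_rot":[0,0,0],"fingers":-1},{"dp":[0,0,0],"delta_rot":[0,0,0],"fingers":-1},{"dp":[0,0,0],"delta_rot":[0,0,0],"fingers":-1},{"dp":[0,0,0],"delta_rot":[0,0,0],"fingers":-1}]' 35
python3 -m crank '[{"dp":[-0.004,0,-0.01],"delta_rot":[0,0,0],"fingers":-1},{"dp":[0,0,-0.012],"delta_rot":[0,0,0],"fingers":-1},{"dp":[0.015,0,-0.012],"delta_rot":[0,0,0],"fingers":-1},{"dp":[0.03,0,-0.015],"delta_rot":[0,0,0],"fingers":-1},{"dp":[0.04,0,-0.02],"delta_rot":[0,0,0],"fingers":-1},{"dp":[0.04,0,-0.025],"delta_rot":[0,0,0],"fingers":-1},{"dp":[0,0,0],"delta_rot":[0,0,0],"fingers":-1}]'
python3 - <<'E'
from h import *
togo(.473+.0,.2093,.26,85.1)
snap('wrist','w5.png')
E
```

```text
t: 22.02
tcp_pos: [0.5595, -0.3319, 0.0797]
tool_rot: [0.084, 0.981, -0.015, 0.173]
force: [-1.4, 1.7, 4.9]
finger_gap: 0.346
gripper_force: 35.9
t: 22.6
tcp_pos: [0.4866, -0.3177, 0.1047]
tool_rot: [0.087, 0.982, -0.013, 0.169]
force: [-0.3, 0.4, -1.1]
finger_gap: 0.343
gripper_force: 35.2
t 22.6 tcp [ 0.4866 -0.3177  0.1047] toolyaw 79.93 z [ 0.329 -0.055 -0.943] F [-0.3  0.4 -1.1] gap 0.343 grip 35.2 q [-0.85  0.74  1.86  0.66  0.35 -2.85]
shift units [ 0.0967  1.0341 -0.36  ] rot -0.0144
```

View pics/w5.png

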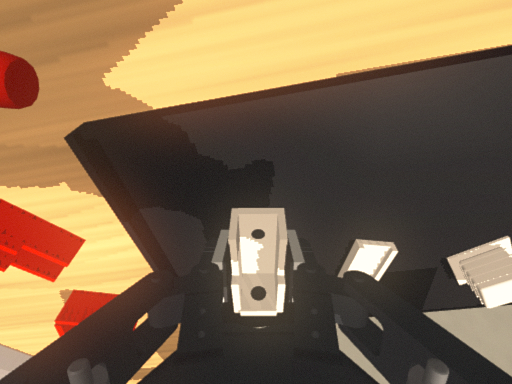

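Bracket A is held squarely between the pads at (258,262) and is clear of the bed. Joint 6 is near its limit, so I raise straight up first.

```bash
python3 -m crank '[{"dp":[-0.014,0,-0.03],"delta_rot":[0,0,0],"fingers":-1},{"dp":[-0.024,0,-0.055],"delta_rot":[0,0,0],"fingers":-1},{"dp":[-0.024,0,-0.06],"delta_rot":[0,0,0],"fingers":-1},{"dp":[-0.024,0,-0.06],"delta_rot":[0,0,0],"fingers":-1},{"dp":[-0.018,0,-0.05],"delta_rot":[0,0,0],"fingers":-1},{"dp":[0,0.03,0],"delta_rot":[0,0,0],"fingers":-1},{"dp":[0,0.06,0],"delta_rot":[0,0,0],"fingers":-1}]'
python3 -c "
from h import *
togo(.443,.21,.2)"
```

```text
t: 23.23
tcp_pos: [0.5058, -0.2799, 0.245]
tool_rot: [0.086, 0.981, -0.019, 0.174]
force: [0.5, 0.8, -1.4]
finger_gap: 0.341
gripper_force: 35.2
t 23.23 tcp [ 0.5058 -0.2799  0.245 ] toolyaw 79.93 z [ 0.338 -0.067 -0.939] F [ 0.5  0.8 -1.4] gap 0.341 grip 35.2 q [-0.77  0.48  1.8   0.34  0.59 -2.43]
shift units [ 0.3055  0.9434 -0.0236] rot None
```

```bash
python3 -m crank '[{"dp":[0.023,0.072,-0.002],"delta_rot":[0,0,0],"fingers":-1},{"dp":[0.023,0.072,-0.002],"delta_rot":[0,0,0],"fingers":-1},{"dp":[0.023,0.072,-0.002],"delta_rot":[0,0,0],"fingers":-1},{"dp":[0.023,0.072,-0.002],"delta_rot":[0,0,0],"fingers":-1},{"dp":[0.023,0.072,-0.002],"delta_rot":[0,0,0],"fingers":-1},{"dp":[0.023,0.072,-0.002],"delta_rot":[0,0,0],"fingers":-1},{"dp":[0.023,0.072,-0.002],"delta_rot":[0,0,0],"fingers":-1},{"dp":[0.023,0.072,-0.002],"delta_rot":[0,0,0],"fingers":-1},{"dp":[0.023,0.072,-0.002],"delta_rot":[0,0,0],"fingers":-1},{"dp":[0.023,0.072,-0.002],"delta_rot":[0,0,0],"fingers":-1},{"dp":[0.023,0.072,-0.002],"delta_rot":[0,0,0],"fingers":-1},{"dp":[0.023,0.072,-0.002],"delta_rot":[0,0,0],"fingers":-1}]' >/dev/null
python3 -m crank '[{"dp":[0.02,0.03,0],"delta_rot":[0,0,0],"fingers":-1},{"dp":[0,0,0],"delta_rot":[0,0,0],"fingers":-1},{"dp":[0,0,0],"delta_rot":[0,0,0],"fingers":-1}]'
python3 -c "
from h import *
togo(.443,.21,.09)"
```

```text
t: 24.48
tcp_pos: [0.4398, 0.1817, 0.2033]
tool_rot: [0.083, 0.982, -0.015, 0.169]
force: [-0.1, -0.1, -0.4]
finger_gap: 0.344
gripper_force: 35.1
t 24.48 tcp [0.4398 0.1817 0.2033] toolyaw 80.34 z [ 0.33  -0.057 -0.942] F [-0.1 -0.1 -0.4] gap 0.344 grip 35.1 q [ 0.22  0.47  2.05 -0.41  0.33 -0.82]
shift units [0.0789 0.057  0.2123] rot None
```

```bash
python3 -m crank '[{"dp":[0.005,0.025,0],"delta_rot":[0,0,0],"fingers":-1},{"dp":[0.005,0.025,0.02],"delta_rot":[0,0,0],"fingers":-1},{"dp":[0.013,0.008,0.04],"delta_rot":[0,0,0],"fingers":-1},{"dp":[0.015,0,0.04],"delta_rot":[0,0,0],"fingers":-1},{"dp":[0.015,0,0.04],"delta_rot":[0,0,0],"fingers":-1},{"dp":[0.013,0,0.035],"delta_rot":[0,0,0],"fingers":-1},{"dp":[0.008,0,0.025],"delta_rot":[0,0,0],"fingers":-1},{"dp":[0.003,0,0.01],"delta_rot":[0,0,0],"fingers":-1},{"dp":[0,0,0],"delta_rot":[0,0,0],"fingers":-1},{"dp":[0,0,0],"delta_rot":[0,0,0],"fingers":-1},{"dp":[0,0,0],"delta_rot":[0,0,0],"fingers":-1}]'
python3 -c "
from h import *
togo(.443,.21,.0807)"
```

```text
t: 25.4
tcp_pos: [0.4455, 0.208, 0.0976]
tool_rot: [0.086, 0.981, -0.016, 0.171]
force: [0.2, -0.0, -0.3]
finger_gap: 0.346
gripper_force: 35.2
t 25.4 tcp [0.4455 0.208  0.0976] toolyaw 79.98 z [ 0.333 -0.06  -0.941] F [ 0.2 -0.  -0.3] gap 0.346 grip 35.2 q [ 0.28  0.72  2.07 -1.29  0.16  0.15]
shift units [0.0167 0.0031 0.0298] rot None
```

Joint 4 is near its limit with the tilted wrist, so I'll place 30 mm farther out, where the wrist has room.

```bash
python3 -m crank '[{"dp":[-0.015,0.003,0.0053],"delta_rot":[0,0,0],"fingers":-1},{"dp":[-0.02,0.0037,0.0072],"delta_rot":[0,0,0],"fingers":-1},{"dp":[-0.02,0.0037,0.0072],"delta_rot":[0,0,0],"fingers":-1},{"dp":[0,0,0],"delta_rot":[0,0,0],"fingers":-1},{"dp":[0,0,0],"delta_rot":[0,0,0],"fingers":-1}]'
python3 -c "
from h import *
togo(.475,.208,.0807)"
```

```text
t: 25.82
tcp_pos: [0.4752, 0.2085, 0.098]
tool_rot: [0.086, 0.981, -0.015, 0.171]
force: [0.3, -0.1, -0.8]
finger_gap: 0.348
gripper_force: 35.2
t 25.82 tcp [0.4752 0.2085 0.098 ] toolyaw 80.0 z [ 0.334 -0.06  -0.941] F [ 0.3 -0.1 -0.8] gap 0.348 grip 35.2 q [ 0.26  0.73  2.   -0.98  0.17 -0.19]
shift units [ 0.012  -0.001   0.0325] rot None
```

```bash
python3 -m crank '[{"dp":[0.004,0,0.01],"delta_rot":[0,0,0],"fingers":-1},{"dp":[0.004,0,0.01],"delta_rot":[0,0,0],"fingers":-1},{"dp":[0.002,0,0.006],"delta_rot":[0,0,0],"fingers":-1},{"dp":[0.001,0,0.002],"delta_rot":[0,0,0],"fingers":-1},{"dp":[0,0,0],"delta_rot":[0,0,0],"fingers":-1},{"dp":[0,0,0],"delta_rot":[0,0,0],"fingers":-1}]'
python3 -c "
from h import *
togo(.475,.208,.0807)"
```

```text
t: 26.32
tcp_pos: [0.4736, 0.2087, 0.0824]
tool_rot: [0.085, 0.982, -0.016, 0.17]
force: [-0.1, -0.2, -0.3]
finger_gap: 0.343
gripper_force: 35.2
t 26.32 tcp [0.4736 0.2087 0.0824] toolyaw 80.08 z [ 0.332 -0.06  -0.942] F [-0.1 -0.2 -0.3] gap 0.343 grip 35.2 q [ 0.26  0.76  2.   -1.17  0.16  0.  ]
shift units [-0.0017 -0.0009  0.0041] rot None
```

```bash
python3 -m crank '[{"dp":[0.0005,0,0.002],"delta_rot":[0,0,0],"fingers":-1},{"dp":[0.0005,0,0.0025],"delta_rot":[0,0,0],"fingers":-1},{"dp":[0,0,0],"delta_rot":[0,0,0],"fingers":-1},{"dp":[0,0,0],"delta_rot":[0,0,0],"fingers":-1}]'
```

```text
t: 26.65
tcp_pos: [0.4742, 0.2087, 0.0807]
tool_rot: [0.085, 0.981, -0.016, 0.171]
force: [-3.2, -1.1, 5.8]
finger_gap: 0.342
gripper_force: 35.9
```

```bash
python3 -m crank '[{"dp":[0,0,0],"delta_rot":[0,0,0],"fingers":-0.15},{"dp":[0,0,0],"delta_rot":[0,0,0],"fingers":0.1},{"dp":[0,0,0],"delta_rot":[0,0,0],"fingers":0.1},{"dp":[0,0,0],"delta_rot":[0,0,0],"fingers":0.1},{"dp":[-0.007,0,-0.02],"delta_rot":[0,0,0],"fingers":0.1},{"dp":[-0.014,0,-0.04],"delta_rot":[0,0,0],"fingers":0.1},{"dp":[-0.02,0,-0.055],"delta_rot":[0,0,0],"fingers":0.1},{"dp":[-0.025,0,-0.07],"delta_rot":[0,0,0],"fingers":0.1},{"dp":[-0.025,0,-0.07],"delta_rot":[0,0,0],"fingers":0.1},{"dp":[-0.025,0,-0.07],"delta_rot":[0,0,0],"fingers":0.1},{"dp":[0,0,0],"delta_rot":[0,0,0],"fingers":0.1},{"dp":[0,0,0],"delta_rot":[0,0,0],"fingers":0.1}]'
python3 - <<'E'
from h import *
togo(.45,.21,.3)
im,d,m=snap('wrist');P=cloud(d,m)
t,dt,mt=snap('top')
cv2.imwrite('pics/w6.png',np.hstack([im[:,:,::-1][:,:400],t[:,60:460,::-1]]))
hsv=cv2.cvtColor(im,cv2.COLOR_RGB2HSV).astype(int)
for n,(x,y) in dict(A=(.505,.202),B=(.481,.32)).items():
    k=(hsv[...,1]<90)&(hsv[...,2]>110)&(d>0)&(np.hypot(P[...,0]-x,P[...,1]-y)<.05)&(P[...,2]<.05)&(P[...,2]>.008)
    Q=P[k]*1000
    if len(Q): print(n,len(Q),cv2.minAreaRect(Q[:,:2].astype(np.float32)),'z',np.percentile(Q[:,2],[5,25,50,90,98]).round(1))
E
```

```text
t: 27.65
tcp_pos: [0.4758, 0.2088, 0.2404]
tool_rot: [0.086, 0.981, -0.017, 0.175]
force: [1.0, -0.2, -0.1]
finger_gap: 0.547
gripper_force: 0.0
t 27.65 tcp [0.4758 0.2088 0.2404] toolyaw 79.95 z [ 0.34  -0.063 -0.938] F [ 1.  -0.2 -0.1] gap 0.547 grip 0.0 q [ 0.26  0.43  1.92 -0.32  0.49 -0.87]
shift units [ 0.007  -0.007  -0.1295] rot None
A 1764 ((505.48614501953125, 203.74012756347656), (29.93372917175293, 60.36956787109375), 80.56828308105469) z [ 8.7  9.5 10.6 34.6 36.6]
B 2579 ((482.8634033203125, 319.89373779296875), (30.979318618774414, 60.66630554199219), 85.14324188232422) z [ 9.1 10.7 22.3 35.1 36.9]
```

View pics/w6.png

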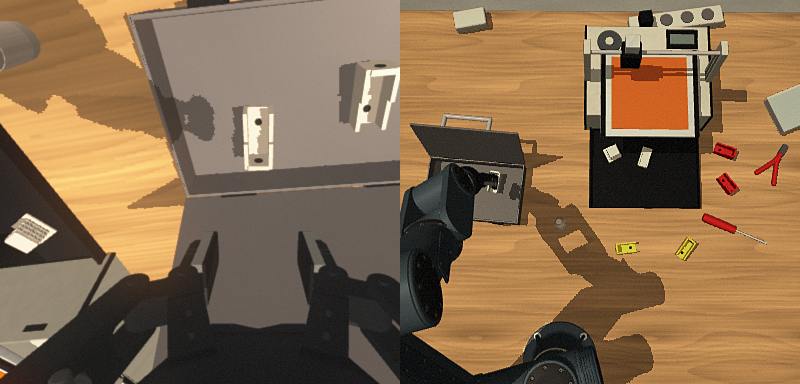

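Both brackets lie flat in the case, A at (257,138) and B at (370,95) in the left picture. Their end walls top out at about 37 mm, as they should. The lid is open and the scrap and bystanders look undisturbed. I'll hand it in.

```bash
python3 -c "
from station import manip
print(manip.sign_off())"
```

```text
the job is handed in; nothing more can be done
None
```

The job is handed in at about 28 s: the lid rests open on its stop, both brackets stand base down and flat in the case, and the scrap and bystanders were left alone; no verdict came back.

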